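Clip the end stop on the corner jig and hold a bracket home in the corner

ROBOT

A 6-joint arm with a two-finger parallel gripper is mounted at the origin on a cart in front of the work surface, level with it; the furniture and walls round the work are solid. World frame = base frame: x ahead of the robot, y to its left, z up, the work surface at z = 0. Lengths are in mm, angles in rad, forces in N, time in s.
With the tool pointing down it reaches from about 350 to 875 mm from the base axis. Payload 4.2 kg.
Tool frame: the origin (TCP) lies midway between the tips of the shut fingers; the grasp point (between the pads) lies 19 mm behind it (arm.hold_point_z is the distance from the TCP to the grasp point, in mm); z points along the fingers, y is the line along which they close (so a half turn about z gives the same grasp; the last joint's range is limited). The gripper opens to 85 mm and grips with 20 to 120 N. Pads are 22 mm wide; open, the fingers measure 114 mm over their backs; the gripper's body (76 mm by 85 mm) begins 54 mm behind the grasp point. The pads swing forward as they close: fully open they stand 13 mm farther back than shut.
Start: joints at [1.533, 0.385, 0.008, 0, -1.194, -0.259], TCP at [182.756, 597.661, 204.112] pointing down, gripper open.
Joint ranges: [-3.14, 3.14], [-1.21, 2.06], [-1.07, 1.41], [-3.16, 2.05], [-2.99, -0.16], [-3.1, 3.1]. Speed limits (rad/s): [2.79, 2.79, 3.14, 3.14, 3.14, 3.14].

INTERFACE

Orientations are given as a unit quaternion [x, y, z, w].
In Python, from bench import arm, vision gives the robot as it stands. The module is installed in compiled form; this text tells all that it offers.
- The arm moves only by the tool servo_tool, never from a script. Its argument "plan" is a list of rows, each a list of 7 numbers: the shift along the world's x, y, z each as a share of 300 mm, from -1 to 1, then the turn, a rotation vector about the world's x, y, z each as a share of 2 rad, from -1 to 1, then the opening, from 0 (shut) to 1 (fully open). A call has 1 to 20 rows; each row shifts and turns the commanded pose from where the row before left it; what a row does not reach is not made up. A row lasts 1/8 s, in which the tool goes at most 62.5 mm and 10.7 degrees, less where a joint would pass 70% of its speed; a pose out of reach is approached as far as the arm can. A call with a number of a shift or a turn outside -1 to 1 is refused whole. A call with a gripper value outside its range is refused whole. The fingers move at their own pace and stop on an object; the grip force is fixed at half the most. Time passes only in rows, so rows that do not move let the fingers close. It gives the time, the measured TCP pose, the force, the opening and the grip force at its end, in the units of the state.
- arm.read_state(): the state, without advancing time (a new reading comes with each control period).
- vision.get_image(name): name is "scene" or "side" or "wrist"; returns a dict with "image" (400x640x3 uint8, red, green, blue), "z_map" (400x640 float32, mm along the optical axis (not along the pixel's ray), 0 where there is no reading), "K" (3x3 intrinsics, pixels), "world_to_cam" (4x4, takes a point from world to camera coordinates); the wrist camera has in their place "mount" (4x4, takes a point from camera to tool coordinates, whose origin is the TCP and whose axes are the flange's). Camera axes: x right, y down, z forward; pixel columns grow to the right and rows downward; lengths in mm; the calibration is good to about 2 mm. A picture is of the moment at which its call begins: read the wrist's pose just before it.
- arm.job_done(): hands the job in; it is judged then, once.
The state is a dict: "clock": time; "joints": joint angles; "joint_vel": joint speeds; "joint_efforts": joint torques, N m; "position": TCP position; "ee_rot": TCP orientation; "contact_force": force on the tool from outside, world axes, zero at the start; "wrist_torque": the same for the moment, N m; "gripper_width": finger opening in mm; "grasp_force": force on a finger pad.
Only numpy, scipy, OpenCV 4.12 (cv2) and the standard library are available. Lean on these libraries where they do the work, as an engineer would, in place of code of your own. Each camera call takes 0.05 s, during which the arm holds its last target. There are 200 camera calls.

TASK

Set up the corner jig on the right and hold the bracket home in it for a colleague to screw down. Squeeze the spring clip, clip it over the jig's fence fully home in the right-hand notch and let go, so that it serves as the end stop; then set the aluminium bracket flat on the jig plate, left of the clip and in front of the fence with its long side along the fence, and press it into the corner so that it touches the fence and the clip at once. Finish while still gripping the bracket and pressing it gently but definitely against both, and do not disturb the small glass beaker, the blue-capped bottle or the hex key.

Things in the scene. Friction and masses are not known exactly. Their poses are not given: they have to be found in the camera images.
- jig: corner jig, fixed: aluminium plate 110 (x) x 210 (y) x 8 mm thick, with an upright steel fence along its far side. Origin: centre of the plate's underside, on the worktop; x points from the open near side towards the fence, y to the left along the fence, z up
- fence: the steel fence, 190 mm long, 8 mm thick; flat front face at jig x = 30 mm; top edge 35 mm above the plate (z 43 mm). Two notches in the top edge, 38 mm wide, 6 mm deep, centred at jig y = -62 (right-hand) and +62 mm. Origin: middle of its foot (jig 34, 0, 8 mm), axes as the jig's
- notch (a point): centre of the floor of the right-hand notch, at the middle of the fence's thickness (jig 34, -62, 37 mm); axes as the jig's
- clip: grey spring clip like a wide clothes peg, 30 mm wide (y, along its pin), 80 mm tall, standing on its jaws, wings up, alike front and back. Origin under the pin at foot level, z up. Grip from above across the wings (along x), 60 to 70 mm above the feet: about 45 mm over the wings there at rest. On the fence its front jaw stands out 13 mm in front, from 2 mm above the plate up
- clip_pin (a point): middle of the clip's pin barrel (11 mm diameter, 30 mm long along y), 34 mm above the feet at rest. When the clip is home the barrel's underside rests on the notch floor (this point 5.5 mm above the notch point) and the jaw's left end, the stop for the bracket, lies 15 mm to the left of this point
- clip_jaw (a joint): angle between the clip's halves: 0 at rest (jaws 3 mm apart), about 0.16 rad clipped on the fence (8 N on it), 0.48 rad squeezed to the stop, which takes about 12 N at the wings (use 20 to 30 N): wings then parallel, 30 mm over their outsides, jaws 18 mm apart
- bracket: aluminium bracket, about 0.33 kg: foot 48 (x) x 64 (y) x 18 mm high; along its middle an upright web 18 mm thick (x), 64 mm long (y), up to z = 74 mm, with a 22 mm bore through it low down. Alike either way round. Origin: centre of the underside, z up. Grip from above across the web (along x) at z 57 to 64 mm, so that the fingertips stay above the fence
- beaker_50: small clear beaker, 48 mm diameter, 56 mm high, standing left of the work pieces; leave it alone. Origin at its base
- std_bottle: white reagent bottle with blue cap, 48 mm diameter, 115 mm high; leave it alone. Origin at its base
- hex_key: black hex key, 94 mm long, lying near the front edge; leave it alone

How it is judged:
By the outcome, as a careful person would: the job done as asked, in the order asked, and still so for the second after the job is handed in, while the arm keeps its last pose, push and grip.
It also fails if it takes over 72 s, if anything falls off the work surface, if the arm or the gripper's body presses on something with over 40 N, if the wrist force passes 120 N, or if a joint passes its speed limit or range.

## Working session

There is one attempt and no reset: what is moved stays moved. The work goes in short steps, Python scripts to look and compute and a tool call to move; the robot and the scene stay as the last step left them, time stands still between calls to the robot, and variables do not carry over. Pictures are saved under pics/ and viewed, at most 10 in all, crops included, and the job is handed in when it is done.

Besides the shell and the picture viewer there is one more tool, called after ">>>" as a command line: name --pt "numbers of a row" for each row, then --argument value for the rest. servo_tool: Moves the arm, as the interface text tells. Its arguments: {"type":"object","properties":{"plan":{"type":"array"}},"required":["plan"]}

```bash
mkdir -p pics; cat > h.py <<'E'
import numpy as np, cv2
from bench import arm, vision
def grab(n):
    d=vision.get_image(n); cv2.imwrite
    return d
def pts(d, T=None):
    z=d["z_map"].astype(float); K=d["K"]; v,u=np.mgrid[:400,:640]
    c=np.stack([(u-K[0,2])/K[0,0]*z,(v-K[1,2])/K[1,1]*z,z,np.ones_like(z)],-1)
    M=np.linalg.inv(d["world_to_cam"]) if T is None else T
    p=(c@M.T)[...,:3]; p[z==0]=np.nan
    return p
E
python3 - <<'E'
from h import *
s=arm.read_state(); print(s["position"],s["ee_rot"],s["gripper_width"],arm.hold_point_z)
for n in("scene","side"):
    d=grab(n); cv2.imwrite(f"pics/{n}0.png",d["image"][...,::-1]); np.savez(f"{n}0.npz",**d)
    print(n,d["K"].tolist(),np.linalg.inv(d["world_to_cam"]).round(3).tolist())
E
```

```text
[182.59728354 597.05476342 203.00597272] [ 9.88993790e-01 -1.47952973e-01 -1.11158264e-04  1.09026482e-03] 85.91496148489364 18.700000000000003
scene [[423.2238860345333, 0.0, 319.76750505760316], [0.0, 423.2238860345333, 210.67062593184116], [0.0, 0.0, 1.0]] [[0.456, -0.566, 0.686, -248.981], [-0.89, -0.299, 0.345, -340.467], [0.01, -0.768, -0.64, 716.22], [0.0, 0.0, 0.0, 1.0]]
side [[514.2406812576764, 0.0, 321.0972499033843], [0.0, 514.2406812576764, 201.70030109769596], [0.0, 0.0, 1.0]] [[-0.398, -0.802, 0.446, -14.127], [-0.917, 0.353, -0.184, 203.36], [-0.01, -0.482, -0.876, 981.402], [0.0, 0.0, 0.0, 1.0]]
```

View pics/scene0.png

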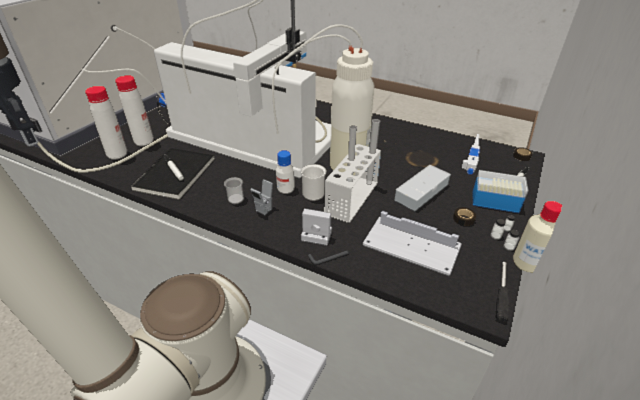

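View pics/side0.png

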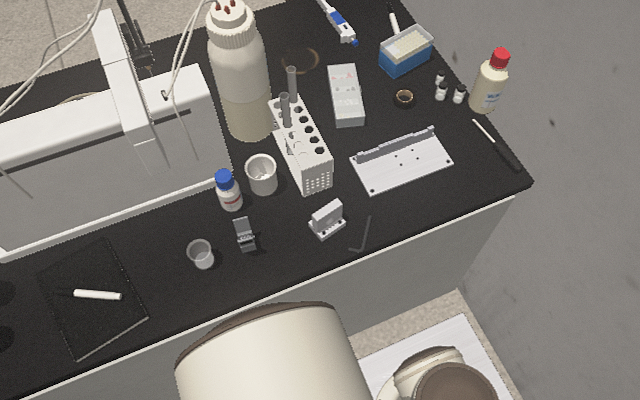

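The scene view shows the clip at about (263,197), bracket (317,225), jig (412,243), beaker (234,190), bottle (285,173) and hex key (327,257). In the side view the clip is at (245,233), bracket (327,217) and jig (402,160). I'll measure from the depth next.

```bash
python3 - <<'E'
from h import *
def rect(P): 
    r=cv2.minAreaRect(P[:,:2].astype(np.float32)); return [np.round(x,1) for x in r]
rois={"scene":{"clip":(250,178,275,217),"brk":(299,205,334,247),"jig":(360,208,465,275),"beaker":(222,176,246,206)},
"side":{"clip":(232,213,260,255),"brk":(306,196,348,240),"jig":(345,122,457,196),"beaker":(184,236,218,272)}}
tops=[]
for n in rois:
    d=np.load(n+"0.npz"); P=pts(d)
    for k,(a,b,c,e) in rois[n].items():
        Q=P[b:e,a:c].reshape(-1,3); Q=Q[~np.isnan(Q[:,0])]
        print(n,k,"z pct",np.percentile(Q[:,2],[1,20,50,80,99]).round(1))
        bands={"clip":[(8,90),(8,25),(60,85)],"brk":[(8,80),(10,25),(40,80),(70,80)],"jig":[(5,12),(18,50)],"beaker":[(10,60)]}[k]
        for lo,hi in bands:
            S=Q[(Q[:,2]>lo)&(Q[:,2]<hi)]
            if len(S)>5: print("  ",lo,hi,len(S),"med",np.median(S,0).round(1),"rect",rect(S),"min",S.min(0).round(0),"max",S.max(0).round(0))
E
```

```text
scene clip z pct [-1.5  1.1  4.  52.5 81.4]
   8 90 449 med [452.5 173.3  48.2] rect [array([450.3, 177.3]), array([33.9, 53.9]), np.float64(83.1)] min [423. 159.   9.] max [479. 197.  83.]
   8 25 85 med [442.1 169.6  15.5] rect [array([449.8, 177.5]), array([31.5, 31.4]), np.float64(82.3)] min [434. 161.   9.] max [464. 195.  25.]
   60 85 152 med [467.5 176.1  72.6] rect [array([450.3, 177.5]), array([32.9, 53.7]), np.float64(82.2)] min [423. 159.  60.] max [479. 197.  83.]
scene brk z pct [-1.1  1.8 19.1 58.3 76.7]
   8 80 918 med [419.7   7.5  36.9] rect [array([457.3,  15.7]), array([117.5,  64.9]), np.float64(12.2)] min [394. -27.   8.] max [514.  40.  79.]
   10 25 305 med [413.8   7.8  19. ] rect [array([452.7,   2.6]), array([ 62.6, 119.7]), np.float64(87.0)] min [394. -27.  10.] max [514.  36.  25.]
   40 80 436 med [421.1   6.7  66.1] rect [array([459.6,  16.5]), array([91.6, 65. ]), np.float64(12.7)] min [410. -24.  41.] max [509.  40.  79.]
   70 80 187 med [424.4   7.3  75.1] rect [array([426.6,   8.6]), array([22.3, 64. ]), np.float64(11.8)] min [410. -23.  70.] max [
[... 1530 characters left out ...]
.]
   70 80 280 med [427.    9.   74.1] rect [array([427.6,   8.6]), array([20.2, 65.1]), np.float64(11.9)] min [413. -25.  70.] max [443.  41.  79.]
side jig z pct [-3.9 -0.6  3.4  9.2 42.8]
   5 12 2992 med [ 495.1 -205.     8.1] rect [array([ 513.7, -206.8]), array([242.7, 194.6]), np.float64(65.3)] min [ 396. -346.    5.] max [648. -93.  12.]
   18 50 657 med [ 538.  -205.1   35.3] rect [array([ 575. , -216.1]), array([187.7, 113.7]), np.float64(79.5)] min [ 534. -305.   18.] max [ 647. -114.   48.]
side beaker z pct [-3.5 -0.6  2.6 38.3 56.7]
   10 60 498 med [463.5 271.6  37.8] rect [array([456.5, 271.7]), array([46.2, 47.2]), np.float64(73.3)] min [432. 247.  10.] max [480. 294.  59.]
```

>>> servo_tool --pt "0.112 -0.175 0 0 0 -0.0878 1" --pt "0.112 -0.175 0 0 0 -0.0878 1" --pt "0.112 -0.175 0 0 0 -0.0878 1" --pt "0.112 -0.175 0 0 0 -0.0878 1" --pt "0.112 -0.175 0 0 0 -0.0878 1" --pt "0.112 -0.175 0 0 0 -0.0878 1" --pt "0.112 -0.175 0 0 0 -0.0878 1" --pt "0.11 -0.174 0 0 0 -0.0878 1" --pt "0 0 0 0 0 0 0.75" --pt "0 0 0 0 0 0 0.75"

```text
clock: 1.35
position: [450.8, 177.7, 203.8]
ee_rot: [-0.659, 0.752, 0.0, -0.0]
contact_force: [-0.4, 0.1, 0.6]
gripper_width: 63.6
grasp_force: 0.0
```

```bash
cat >> h.py <<'E'
from scipy.spatial.transform import Rotation as R
def wrist():
    s=arm.read_state(); d=vision.get_image("wrist")
    T=np.eye(4); T[:3,:3]=R.from_quat(s["ee_rot"]).as_matrix(); T[:3,3]=s["position"]
    return s,d,pts(d,T@d["mount"])
def yaw(s): 
    y=R.from_quat(s["ee_rot"]).as_matrix(); return np.degrees(np.arctan2(y[1,1],y[0,1])), y[:,2].round(4)
def st(s): print("t",round(s["clock"],2),"pos",s["position"].round(1),"yawy",yaw(s),"w",round(s["gripper_width"],1),"gf",round(float(s["grasp_force"]),1),"F",s["contact_force"].round(1),"T",s["wrist_torque"].round(2))
E
python3 - <<'E'
from h import *
s,d,P=wrist(); st(s); print(s["joints"].round(3))
cv2.imwrite("pics/w1.png",d["image"][...,::-1])
Q=P.reshape(-1,3); Q=Q[~np.isnan(Q[:,0])]
def box(S,n): 
    if len(S)>5: print(n,len(S),S.min(0).round(0),S.max(0).round(0),[np.round(x,1) for x in cv2.minAreaRect(S[:,:2].astype(np.float32))])
C=Q[(abs(Q[:,0]-451)<45)&(abs(Q[:,1]-177)<30)]
for lo,hi in((8,30),(60,90),(76,90)): box(C[(C[:,2]>lo)&(C[:,2]<hi)],("clip",lo))
for n in("scene","side"):
    d=np.load(n+"0.npz"); P=pts(d); im=d["image"].astype(int)
    m=(im[...,2]>120)&(im[...,2]-im[...,0]>60)
    S=P[m]; S=S[(abs(S[:,0]-500)<90)&(abs(S[:,1]-150)<70)]; box(S,n+" cap")
    F=P.reshape(-1,3); F=F[(F[:,2]>15)&(F[:,2]<33)&(abs(F[:,0]-536)<6)&(abs(F[:,1]+209)<85)]
    print(n,"front",np.polyfit(F[:,1]+209,F[:,0],1).round(4),F[:,0].std())
    F=P.reshape(-1,3); F=F[(F[:,2]>37)&(F[:,2]<50)&(abs(F[:,0]-540)<12)&(abs(F[:,1]+209)<105)]
    box(F,n+" top")
    h=np.histogram(F[:,1],np.arange(-310,-105,4))[0]; print(h)
    F=P.reshape(-1,3); F=F[(F[:,2]>6)&(F[:,2]<11)&(F[:,0]>440)&(F[:,0]<530)&(abs(F[:,1]+209)<115)]; box(F,n+" plate")
    print("plate z",np.median(F[:,2]))
E
```

```text
t 1.35 pos [450.8 177.7 203.8] yawy (np.float64(172.4844384531871), array([-6.e-04, -2.e-04, -1.e+00])) w 63.6 gf 0.0 F [-0.4  0.1  0.6] T [ 0.08  0.06 -0.  ]
[ 0.711  0.145 -0.325 -0.    -1.102 -0.842]
('clip', 8) 74 [432. 159.   8.] [465. 165.  30.] [array([448.9, 162.6]), array([ 3.6, 32.9]), np.float64(83.3)]
('clip', 60) 597 [424. 158.  60.] [479. 193.  80.] [array([451.2, 175.7]), array([29.8, 52.8]), np.float64(82.9)]
('clip', 76) 299 [424. 158.  76.] [478. 193.  80.] [array([451.2, 176. ]), array([29.4, 52. ]), np.float64(82.9)]
scene cap 175 [540. 157.  88.] [577. 189. 120.] [array([556.6, 173.2]), array([32.1, 35.2]), np.float64(76.5)]
scene front [2.700000e-03 5.358136e+02] 1.4112710260349925
scene top 285 [ 532. -304.   37.] [ 546. -115.   49.] [array([ 538.9, -209.5]), array([ 14.2, 188.6]), np.float64(0.7)]
[ 0  3 10  9  7  3  4  5  5  4  4  5  3  4  6  9  8  7  9  7  6  7  8  6
  9  5  9  6  8  8  7  8  7  7  9  6  3  2  2  5  3  4  4  5  2  6  6  8
  7  0  0]
scene plate 1947 [ 447. -314.    6.] [ 530. -104.   11.] [array([ 488.9, -208.8]), array([209.9,  82.3]), np.float64(89.7)]
plate z 9.186344906199224
side cap 211 [543. 160.  85.] [577. 193. 120.] [array([560.3, 176.9]), array([32.1, 33.4]), np.float64(30.6)]
side front [  0.    537.428] 1.1340015818299796
side top 268 [ 534. -305.   37.] [ 546. -114.   48.] [array([ 539.7, -209.4]), array([ 12.4, 190.7]), np.float64(0.8)]
[ 0  5  6  7  7  2  4  4  3  0  3  3  3  2  5  7  6 10  8  6  8  6  8  8
 10  5  8  9  5  9  8  7  8  8  5 10  4  2  3  2  5  3  0  5  3  4  7  8
  9  0  0]
side plate 2266 [ 450. -315.    6.] [ 530. -104.   11.] [array([ 490.1, -209.6]), array([ 79.8, 211.7]), np.float64(0.0)]
plate z 8.22756358880514
```

View pics/w1.png

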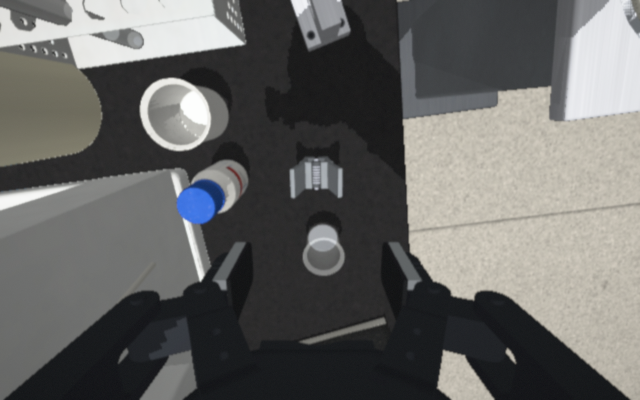

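The wrist view shows the clip at about (317,178), clear of the beaker (323,250) and the bottle (215,190). I'll descend and squeeze gradually.

>>> servo_tool --pt "0.001 -0.004 -0.133 0 0 0 0.75" --pt "0 0 -0.133 0 0 0 0.75" --pt "0 0 -0.133 0 0 0 0.75" --pt "0 0 -0.133 0 0 0 0.75" --pt "0 0 0 0 0 0 0.55" --pt "0 0 0 0 0 0 0.5" --pt "0 0 0 0 0 0 0.45" --pt "0 0 0 0 0 0 0.4" --pt "0 0 0 0 0 0 0.37" --pt "0 0 0 0 0 0 0.355" --pt "0 0 0 0 0 0 0.355" --pt "0 0 0 0 0 0 0.355"

```text
clock: 2.9
position: [452.4, 177.5, 45.9]
ee_rot: [-0.66, 0.752, -0.0, 0.002]
contact_force: [0.3, -0.4, 5.9]
gripper_width: 30.6
grasp_force: 8.3
```

>>> servo_tool --pt "0 0 0 0 0 0 0.34" --pt "0 0 0 0 0 0 0.33" --pt "0 0 0.02 0 0 0 0.33" --pt "0 0 0.05 0 0 0 0.33" --pt "0 0 0 0 0 0 0.33" --pt "0 0 0 0 0 0 0.33"

```text
clock: 3.65
position: [450.8, 176.4, 65.1]
ee_rot: [-0.659, 0.752, 0.0, -0.0]
contact_force: [0.7, -0.8, -0.2]
gripper_width: 28.8
grasp_force: 28.1
```

>>> servo_tool --pt "0 0 0.15 0 0 0 0.33" --pt "0 -0.18 0.07 0 0 0 0.33" --pt "0 -0.185 0.07 0 0 0 0.33" --pt "0 -0.185 0 0 0 0.0131 0.33" --pt "0 -0.185 0 0 0 0.0131 0.33" --pt "0 -0.185 0 0 0 0.0131 0.33" --pt "0.075 -0.143 0 0 0 0.0131 0.33" --pt "0.075 -0.143 0 0 0 0.0131 0.33" --pt "0.075 -0.143 0 0 0 0 0.33" --pt "0.073 -0.143 0 0 0 0 0.33" --pt "0 0 0 0 0 0 0.33" --pt "0 0 0 0 0 0 0.33"

```text
clock: 5.15
position: [539.7, -270.5, 151.2]
ee_rot: [-0.707, 0.707, 0.001, -0.001]
contact_force: [-0.4, 0.4, -0.8]
gripper_width: 29.0
grasp_force: 28.2
```

```bash
python3 - <<'E'
from h import *
s,d,P=wrist(); st(s); print(s["joints"].round(3)); np.savez("w2.npz",P=P,im=d["image"])
a=d["image"][...,::-1]; d2=vision.get_image("side"); np.savez("side2.npz",**d2)
cv2.imwrite("pics/w2.png",np.hstack([a[:,160:480],cv2.resize(d2["image"][80:220,330:470,::-1],(400,400),interpolation=2)]))
Q=P.reshape(-1,3); Q=Q[~np.isnan(Q[:,0])]
def box(S,n): 
    if len(S)>5: print(n,len(S),S.min(0).round(0),S.max(0).round(0),[np.round(x,1) for x in cv2.minAreaRect(S[:,:2].astype(np.float32))])
for lo,hi in((38,50),(6,11),(15,33)):
    F=Q[(Q[:,2]>lo)&(Q[:,2]<hi)&(abs(Q[:,1]+209)<115)&(abs(Q[:,0]-506)<60)]; box(F,lo); print(np.percentile(F[:,0],[3,50,97]),np.polyfit(F[:,1]+209,F[:,0],1))
C=Q[(Q[:,2]>70)&(Q[:,2]<200)&(abs(Q[:,0]-s["position"][0])<25)&(abs(Q[:,1]-s["position"][1])<30)]; box(C,"clip"); print(np.histogram(C[:,2],10))
E
```

```text
t 5.15 pos [ 539.7 -270.5  151.2] yawy (np.float64(179.9735808436889), array([-0.0026,  0.0011, -1.    ])) w 29.0 gf 28.2 F [-0.4  0.4 -0.8] T [-0.01 -0.01  0.01]
[-1.970e-01  3.910e-01 -1.210e-01 -1.000e-03 -1.062e+00  1.970e-01]
38 498 [ 535. -306.   38.] [ 543. -116.   44.] [array([ 539.3, -211.2]), array([190.4,   7.6]), np.float64(89.9)]
[535.68970383 538.99729275 543.12050993] [3.02022241e-03 5.39391013e+02]
6 8761 [ 451. -316.    6.] [ 561. -107.   11.] [array([ 505.6, -211.4]), array([209.4, 109.6]), np.float64(89.9)]
[453.59561146 498.56534708 557.3586577 ] [9.31677763e-02 5.03488572e+02]
15 22 [ 536. -307.   17.] [ 543. -306.   32.] [array([ 539.4, -306.3]), array([6.9, 0.4]), np.float64(1.1)]
[536.01146104 539.90639342 542.82745778] [3.89500574e-01 5.77481444e+02]
clip 5202 [ 515. -288.  105.] [ 565. -252.  200.] [array([ 541.4, -269.5]), array([35.5, 50.2]), np.float64(81.6)]
(array([ 102,  275,   93,  678, 1305,  187,  213,  286, 1475,  588]), array([104.97409643, 114.47554005, 123.97698367, 133.47842729,
       142.97987091, 152.48131453, 161.98275815, 171.48420177,
       180.98564539, 190.48708901, 199.98853262]))
```

View pics/w2.png

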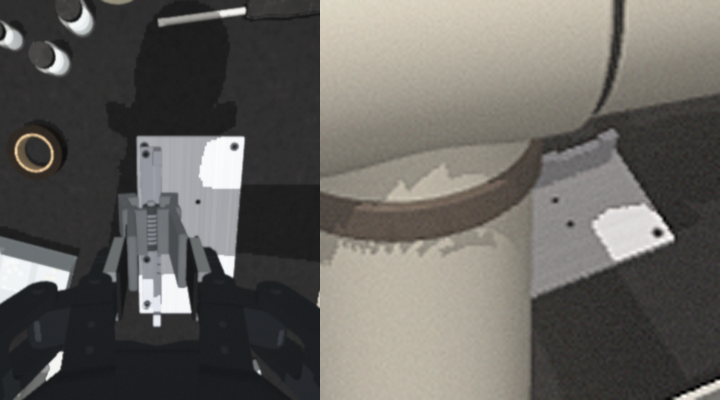

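The view shows the clip held square above the fence (strip near column 150), with the jaws straddling it. I'll lower it, leaving the last part for a creep on force.

>>> servo_tool --pt "0.0015 -0.006 -0.1 0 0 0 0.33" --pt "0 0 -0.1 0 0 0 0.33" --pt "0 0 -0.05 0 0 0 0.33" --pt "0 0 -0.03 0 0 0 0.33" --pt "0 0 0 0 0 0 0.33"

```text
clock: 5.88
position: [550.6, -274.6, 78.6]
ee_rot: [0.709, -0.705, 0.011, -0.004]
contact_force: [2.8, 1.9, 24.7]
gripper_width: 29.1
grasp_force: 34.9
```

```bash
python3 - <<'E'
from h import *
s,d,P=wrist(); st(s)
d2=vision.get_image("scene")
cv2.imwrite("pics/w3.png",np.hstack([d["image"][100:400,200:440,::-1],cv2.resize(d2["image"][185:285,340:480,::-1],(420,300),interpolation=2)]))
E
```

```text
t 5.88 pos [ 550.6 -274.6   78.6] yawy (np.float64(-179.6263385048643), array([ 0.0219, -0.0092, -0.9997])) w 29.1 gf 34.9 F [ 2.8  1.9 24.7] T [ 0.68 -0.84  0.01]
```

View pics/w3.png

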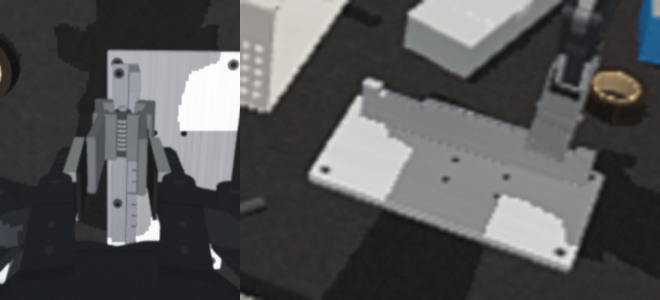

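Contact came too early: 25 N, and the tool was pushed about 10 mm towards +x. I'll back off and check how the jaws line up.

>>> servo_tool --pt "0 0 0.07 0 0 0 0.33" --pt "0 0 0.06 0 0 0 0.33" --pt "0 0 0 0 0 0 0.33" --pt "0 0 0 0 0 0 0.33"

```text
clock: 6.48
position: [540.6, -272.0, 107.0]
ee_rot: [0.707, -0.707, -0.001, 0.0]
contact_force: [-1.3, 0.3, -1.3]
gripper_width: 28.9
grasp_force: 32.2
```

```bash
python3 - <<'E'
from h import *
s,d,P=wrist(); st(s)
d2=vision.get_image("scene"); P2=pts(d2)
cv2.imwrite("pics/w4.png",np.hstack([cv2.resize(d["image"][130:330,240:390,::-1],(375,500),interpolation=2),cv2.resize(d2["image"][175:275,400:485,::-1],(425,500),interpolation=2)]))
def box(S,n): 
    if len(S)>5: print(n,len(S),S.min(0).round(0),S.max(0).round(0))
for n,p in(("w",P),("s",P2)):
    Q=p.reshape(-1,3); Q=Q[~np.isnan(Q[:,0])]
    Q=Q[(abs(Q[:,0]-540)<45)&(abs(Q[:,1]+272)<22)]
    for lo in range(45,150,8): box(Q[(Q[:,2]>lo)&(Q[:,2]<lo+8)],(n,lo))
E
```

```text
t 6.47 pos [ 540.6 -272.   107. ] yawy (np.float64(-179.96811354825215), array([-8.e-04,  6.e-04, -1.e+00])) w 28.9 gf 32.2 F [-1.3  0.3 -1.3] T [-0.03  0.   -0.  ]
('w', 61) 61 [ 513. -283.   63.] [ 556. -265.   69.]
('w', 69) 280 [ 513. -284.   69.] [ 556. -255.   77.]
('w', 77) 108 [ 515. -284.   77.] [ 555. -258.   85.]
('w', 85) 70 [ 518. -286.   85.] [ 555. -281.   93.]
('w', 93) 641 [ 519. -287.   93.] [ 556. -252.  101.]
('w', 101) 1330 [ 519. -285.  101.] [ 554. -255.  109.]
('w', 109) 134 [ 523. -285.  109.] [ 553. -257.  117.]
('w', 117) 168 [ 523. -286.  117.] [ 554. -257.  125.]
('w', 125) 195 [ 524. -286.  125.] [ 554. -257.  133.]
('w', 133) 309 [ 516. -286.  133.] [ 566. -257.  141.]
('w', 141) 1582 [ 512. -287.  141.] [ 569. -256.  149.]
('w', 149) 630 [ 513. -285.  149.] [ 568. -262.  157.]
('s', 69) 42 [ 511. -281.   69.] [ 547. -251.   77.]
('s', 77) 45 [ 512. -281.   77.] [ 550. -251.   85.]
('s', 85) 49 [ 514. -281.   85.] [ 521. -252.   93.]
('s', 93) 45 [ 515. -283.   93.] [ 536. -250.  101.]
('s', 101) 57 [ 516. -282.  102.] [ 550. -252.  109.]
('s', 109) 43 [ 520. -282.  109.] [ 550. -253.  117.]
('s', 117) 40 [ 522. -282.  117.] [ 527. -253.  125.]
('s', 125) 46 [ 521. -283.  125.] [ 552. -254.  133.]
('s', 133) 31 [ 517. -284.  133.] [ 556. -253.  141.]
('s', 141) 45 [ 511. -284.  141.] [ 554. -255.  149.]
('s', 149) 33 [ 510. -282.  149.] [ 556. -255.  157.]
```

View pics/w4.png

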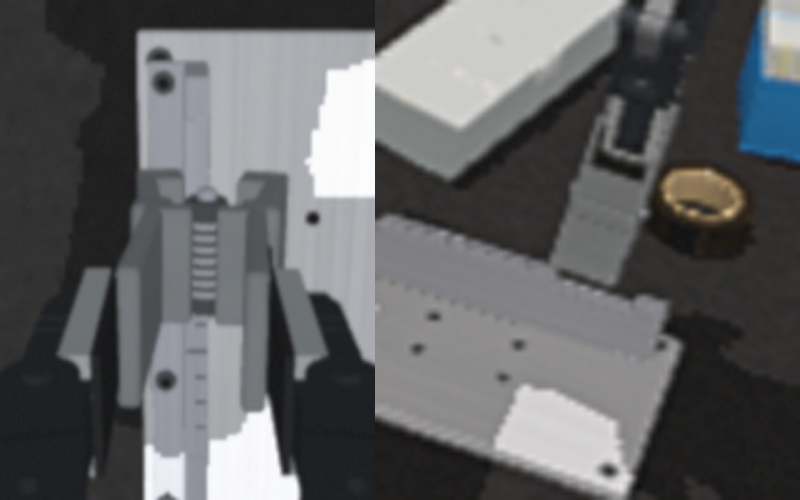

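The zoomed view shows the clip tilted about 0.08 rad in the grip: the jaws (columns 137–285, middle 211) sit about 4.5 mm nearer than the fence (middle 197), so the rear jaw landed on the fence top. I'll tilt the tool to compensate, shift slightly and try again gently.

>>> servo_tool --pt "0.0045 0 0 0 -0.04 0 0.33" --pt "0 0 0 0 0 0 0.33" --pt "0 0 -0.03 0 0 0 0.33" --pt "0 0 -0.02 0 0 0 0.33" --pt "0 0 -0.01 0 0 0 0.33" --pt "0 0 -0.01 0 0 0 0.33" --pt "0 0 -0.01 0 0 0 0.33" --pt "0 0 0 0 0 0 0.33"

```text
clock: 7.58
position: [542.3, -272.6, 83.3]
ee_rot: [0.707, -0.706, 0.028, -0.028]
contact_force: [-0.9, 0.3, -0.8]
gripper_width: 28.8
grasp_force: 32.2
```

```bash
python3 - <<'E'
from h import *
s,d,P=wrist(); st(s)
cv2.imwrite("pics/w5.png",cv2.resize(d["image"][130:330,240:390,::-1],(450,600),interpolation=2))
E
```

```text
t 7.58 pos [ 542.3 -272.6   83.3] yawy (np.float64(-179.98908778752872), array([ 7.940e-02,  1.000e-04, -9.968e-01])) w 28.8 gf 32.2 F [-0.9  0.3 -0.8] T [-0.04  0.18  0.04]
```

>>> servo_tool --pt "0 0 -0.01 0 0 0 0.33" --pt "0 0 -0.01 0 0 0 0.33" --pt "0 0 -0.01 0 0 0 0.33" --pt "0 0 -0.01 0 0 0 0.33" --pt "0 0 0 0 0 0 0.33"

```text
clock: 8.25
position: [542.2, -272.6, 71.1]
ee_rot: [0.707, -0.707, 0.028, -0.028]
contact_force: [-0.6, -0.2, -0.3]
gripper_width: 28.7
grasp_force: 32.2
```

>>> servo_tool --pt "0 0 -0.01 0 0 0 0.33" --pt "0 0 -0.01 0 0 0 0.33" --pt "0 0 -0.01 0 0 0 0.33" --pt "0 0 0 0 0 0 0.33"

```text
clock: 8.75
position: [542.2, -272.6, 62.1]
ee_rot: [0.707, -0.707, 0.028, -0.028]
contact_force: [0.0, 1.3, -0.9]
gripper_width: 28.5
grasp_force: 32.2
```

>>> servo_tool --pt "0 0 -0.01 0 0 0 0.33" --pt "0 0 -0.01 0 0 0 0.33" --pt "0 0 0 0 0 0 0.33"

```text
clock: 9.12
position: [542.2, -272.6, 56.1]
ee_rot: [0.707, -0.706, 0.028, -0.028]
contact_force: [0.0, 0.2, -0.5]
gripper_width: 28.6
grasp_force: 32.2
```

>>> servo_tool --pt "0 0 -0.007 0 0 0 0.33" --pt "0 0 -0.007 0 0 0 0.33" --pt "0 0 0 0 0 0 0.33"

```text
clock: 9.5
position: [543.0, -272.9, 54.4]
ee_rot: [0.707, -0.706, 0.029, -0.028]
contact_force: [-2.8, 1.7, 7.7]
gripper_width: 28.6
grasp_force: 33.8
```

>>> servo_tool --pt "0 0 -0.005 0 0 0 0.36" --pt "0 0 0 0 0 0 0.4" --pt "0 0 0 0 0 0 0.43" --pt "0 0 0 0 0 0 0.46" --pt "0 0 0 0 0 0 0.46"

```text
clock: 10.12
position: [543.0, -272.9, 51.5]
ee_rot: [0.707, -0.706, 0.029, -0.028]
contact_force: [-2.1, 0.4, 5.4]
gripper_width: 39.2
grasp_force: 6.1
```

>>> servo_tool --pt "0 0 0 0 0 0 0.5" --pt "0 0 0 0 0 0 0.58" --pt "-0.004 0 0.005 0 0.02 0 0.7" --pt "-0.002 0 0.01 0 0.02 0 0.75" --pt "0 0 0.1 0 0 0 0.75" --pt "0 0 0.15 0 0 0 0.8" --pt "0 0 0.08 0 0 0 0.8" --pt "0 0 0 0 0 0 0.8"

```text
clock: 11.12
position: [542.0, -272.9, 156.3]
ee_rot: [0.707, -0.707, 0.002, -0.001]
contact_force: [0.0, 0.3, -0.1]
gripper_width: 68.5
grasp_force: 0.0
```

```bash
python3 - <<'E'
from h import *
s,d,P=wrist(); st(s); np.savez("w6.npz",P=P)
d2=vision.get_image("scene"); P2=pts(d2)
cv2.imwrite("pics/w6.png",np.hstack([d["image"][0:400,200:440,::-1],cv2.resize(d2["image"][185:285,360:480,::-1],(480,400),interpolation=2)]))
def box(S,n): 
    if len(S)>5: print(n,len(S),S.min(0).round(0),S.max(0).round(0))
for n,p in(("w",P),("s",P2)):
    Q=p.reshape(-1,3); Q=Q[~np.isnan(Q[:,0])]
    F=Q[(Q[:,2]>38)&(Q[:,2]<47)&(abs(Q[:,1]+209)<105)&(abs(Q[:,0]-540)<12)]; box(F,"fence")
    Q=Q[(abs(Q[:,0]-540)<40)&(abs(Q[:,1]+272)<24)]
    for lo in range(12,100,8): box(Q[(Q[:,2]>lo)&(Q[:,2]<lo+8)],(n,lo))
E
```

```text
t 11.12 pos [ 542.  -272.9  156.3] yawy (np.float64(-179.9805440150733), array([ 0.0047, -0.0011, -1.    ])) w 68.5 gf 0.0 F [ 0.   0.3 -0.1] T [-0.01 -0.   -0.01]
fence 996 [ 529. -306.   38.] [ 552. -116.   47.]
('w', 12) 40 [ 523. -296.   12.] [ 556. -284.   20.]
('w', 20) 66 [ 523. -285.   20.] [ 555. -280.   26.]
('w', 28) 54 [ 523. -292.   30.] [ 556. -284.   36.]
('w', 36) 126 [ 522. -296.   36.] [ 556. -248.   44.]
('w', 44) 748 [ 521. -287.   44.] [ 558. -253.   52.]
('w', 52) 218 [ 522. -286.   52.] [ 556. -256.   60.]
('w', 60) 139 [ 521. -286.   60.] [ 558. -257.   68.]
('w', 68) 153 [ 519. -286.   68.] [ 559. -257.   76.]
('w', 76) 160 [ 518. -287.   76.] [ 559. -257.   84.]
('w', 84) 523 [ 516. -287.   84.] [ 562. -257.   91.]
fence 224 [ 532. -303.   38.] [ 549. -115.   47.]
('s', 12) 45 [ 503. -296.   12.] [ 538. -248.   20.]
('s', 20) 49 [ 521. -296.   20.] [ 538. -250.   28.]
('s', 28) 56 [ 520. -295.   28.] [ 554. -248.   36.]
('s', 36) 50 [ 519. -295.   36.] [ 546. -249.   44.]
('s', 44) 56 [ 517. -296.   44.] [ 551. -249.   52.]
('s', 52) 32 [ 515. -283.   52.] [ 553. -255.   60.]
('s', 60) 40 [ 519. -283.   60.] [ 555. -254.   68.]
('s', 68) 71 [ 517. -283.   68.] [ 558. -254.   76.]
('s', 76) 74 [ 516. -284.   76.] [ 560. -254.   84.]
('s', 84) 84 [ 515. -284.   84.] [ 562. -255.   92.]
('s', 92) 18 [ 516. -283.   92.] [ 560. -255.   94.]
```

View pics/w6.png

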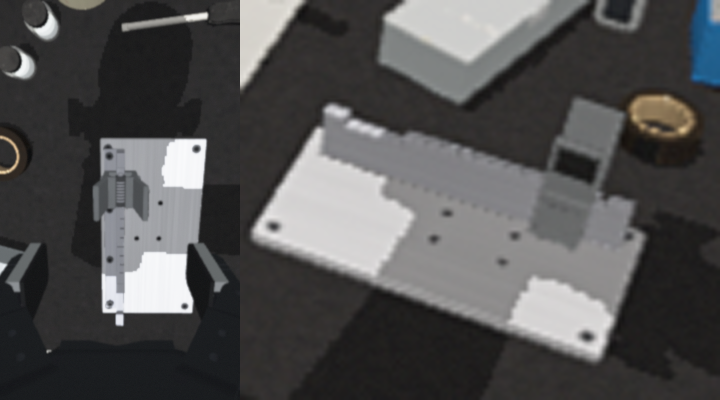

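The clip sits upright on the fence, released: it's at about (120,195) in the wrist half and (570,190) in the scene half, with its top near z 90 as expected. Next, move over to the bracket.

>>> servo_tool --pt "-0.0635 0.156 0.04 0 0 0.0175 0.8" --pt "-0.0635 0.156 0 0 0 0.0175 0.8" --pt "-0.0635 0.156 0 0 0 0.0175 0.7" --pt "-0.0635 0.156 0 0 0 0.0175 0.6" --pt "-0.0635 0.156 0 0 0 0.0175 0.6" --pt "-0.0635 0.157 0 0 0 0.0175 0.6" --pt "0 0 0 0 0 0 0.6" --pt "0 0 0 0 0 0 0.6"

```text
clock: 12.22
position: [426.0, 8.4, 165.5]
ee_rot: [0.778, -0.629, -0.0, 0.001]
contact_force: [0.5, 0.7, -0.0]
gripper_width: 51.9
grasp_force: 0.0
```

```bash
python3 - <<'E'
from h import *
P=np.load("w6.npz")["P"].reshape(-1,3); 
B=P[(abs(P[:,0]-540)<3)&(abs(P[:,1]+272)<11)&(P[:,2]<60)]; F=P[(abs(P[:,0]-540)<3)&(abs(P[:,1]+211)<30)&(P[:,2]>30)]
print("barrel z",np.percentile(B[:,2],[10,50,90]),"fence top",np.median(F[:,2]))
J=P[(P[:,2]>46)&(abs(P[:,0]-540)<30)&(P[:,1]<-240)]; print("clip y",np.percentile(J[:,1],[1,3,97,99]))
s,d,P=wrist(); st(s)
Q=P.reshape(-1,3); Q=Q[(Q[:,2]>68)&(Q[:,2]<82)&(abs(Q[:,0]-427)<45)&(abs(Q[:,1]-8)<50)]
print(len(Q),[np.round(x,1) for x in cv2.minAreaRect(Q[:,:2].astype(np.float32))])
E
```

```text
barrel z [46.33027165 47.46560021 48.54348288] fence top 41.737944299970934
clip y [-293.87895644 -293.50211467 -265.87786122 -259.70059809]
t 12.22 pos [426.    8.4 165.5] yawy (np.float64(-167.92990775450156), array([-1.7e-03, -7.0e-04, -1.0e+00])) w 51.9 gf 0.0 F [ 0.5  0.7 -0. ] T [ 0.01 -0.06  0.  ]
1412 [array([426.7,   6.8]), array([18. , 64.5]), np.float64(13.7)]
```

The clip's barrel top reads about 48 mm (relative to the fence top), so it is home. Now grasp the bracket.

>>> servo_tool --pt "0.003 -0.003 -0.13 0 0 0.007 0.6" --pt "0 0 -0.13 0 0 0 0.6" --pt "0 0 -0.11 0 0 0 0.6" --pt "0 0 -0.042 0 0 0 0.6" --pt "0 0 0 0 0 0 0.4" --pt "0 0 0 0 0 0 0.3" --pt "0 0 0 0 0 0 0.25" --pt "0 0 0 0 0 0 0.2" --pt "0 0 0 0 0 0 0.1" --pt "0 0 0 0 0 0 0.05" --pt "0 0 0 0 0 0 0.0" --pt "0 0 0 0 0 0 0.0"

```text
clock: 13.78
position: [427.4, 7.6, 43.8]
ee_rot: [0.782, -0.623, 0.0, -0.0]
contact_force: [-3.4, 0.3, 7.9]
gripper_width: 14.8
grasp_force: 58.5
```

>>> servo_tool --pt "0 0 0.1 0 0 0 0" --pt "0 0 0.1 0 0 0 0" --pt "0.0484 -0.146 0 0 0 -0.0225 0" --pt "0.0484 -0.146 0 0 0 -0.0225 0" --pt "0.0484 -0.146 0 0 0 -0.0225 0" --pt "0.0484 -0.146 0 0 0 -0.0225 0" --pt "0.0484 -0.146 0 0 0 -0.0225 0" --pt "0 0 0 0 0 0 0" --pt "0 0 0 0 0 0 0"

```text
clock: 14.9
position: [498.6, -211.1, 101.6]
ee_rot: [-0.707, 0.708, 0.001, -0.0]
contact_force: [0.0, -0.8, -2.1]
gripper_width: 15.1
grasp_force: 59.3
```

```bash
python3 - <<'E'
from h import *
s,d,P=wrist(); st(s)
d2=vision.get_image("scene")
cv2.imwrite("pics/w7.png",np.hstack([d["image"][0:400,200:440,::-1],cv2.resize(d2["image"][165:285,340:484,::-1],(480,400),interpolation=2)]))
def box(S,n): 
    if len(S)>5: print(n,len(S),S.min(0).round(0),S.max(0).round(0),[np.round(x,1) for x in cv2.minAreaRect(S[:,:2].astype(np.float32))])
Q=P.reshape(-1,3); Q=Q[(abs(Q[:,0]-500)<32)&(abs(Q[:,1]+211)<40)]
for lo,hi in((60,84),(115,145)): box(Q[(Q[:,2]>lo)&(Q[:,2]<hi)],lo)
Q=P.reshape(-1,3); box(Q[(Q[:,2]>38)&(Q[:,2]<46)&(abs(Q[:,0]-540)<8)&(Q[:,1]>-320)&(Q[:,1]<-100)],"fence")
C=Q[(Q[:,2]>50)&(Q[:,2]<94)&(abs(Q[:,0]-540)<24)&(Q[:,1]<-250)&(Q[:,1]>-300)]; box(C,"clip")
E
```

```text
t 14.9 pos [ 498.6 -211.1  101.6] yawy (np.float64(179.90286962115886), array([-0.0025,  0.0011, -1.    ])) w 15.1 gf 59.3 F [ 0.  -0.8 -2.1] T [ 0.03 -0.01 -0.  ]
60 2734 [ 473. -244.   60.] [ 522. -191.   84.] [array([ 497.5, -217.4]), array([48.1, 53.1]), np.float64(0.2)]
115 4805 [ 478. -244.  115.] [ 520. -179.  145.] [array([ 500.6, -212.5]), array([66.3, 40.1]), np.float64(73.0)]
fence 1442 [ 535. -306.   38.] [ 544. -168.   46.] [array([ 539.4, -237.2]), array([137.9,   8.5]), np.float64(89.9)]
clip 3064 [ 516. -287.   50.] [ 562. -255.   92.] [array([ 538.9, -271. ]), array([45.6, 31.1]), np.float64(0.1)]
```

View pics/w7.png

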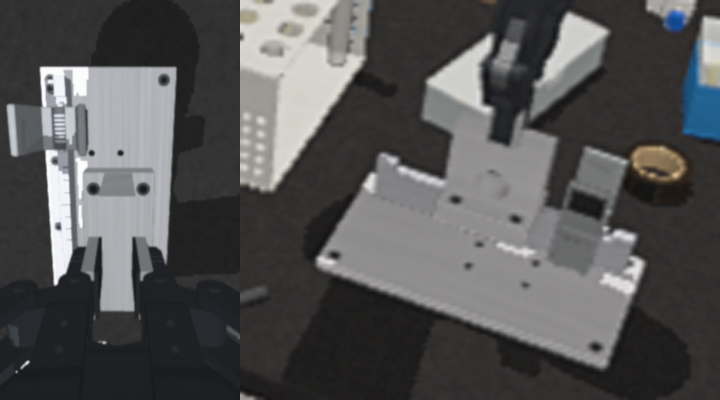

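The bracket is held square over the plate, with gaps of about 12 mm to the clip and 13 mm to the fence. Lowering.

>>> servo_tool --pt "0 0 -0.08 0 0 0 0" --pt "0 0 -0.05 0 0 0 0" --pt "0 0 -0.02 0 0 0 0" --pt "0 0 -0.008 0 0 0 0" --pt "0 0 -0.004 0 0 0 0" --pt "0 0 0 0 0 0 0"

```text
clock: 15.75
position: [500.2, -211.5, 54.5]
ee_rot: [-0.707, 0.707, -0.0, 0.0]
contact_force: [0.1, 1.0, -4.3]
gripper_width: 14.8
grasp_force: 59.3
```

>>> servo_tool --pt "0 0 -0.004 0 0 0 0" --pt "0 0 -0.004 0 0 0 0" --pt "0 0 -0.003 0 0 0 0" --pt "0 0 0 0 0 0 0"

```text
clock: 16.25
position: [500.0, -211.6, 52.0]
ee_rot: [-0.707, 0.707, -0.0, -0.0]
contact_force: [-3.8, 0.7, 6.1]
gripper_width: 15.2
grasp_force: 60.7
```

>>> servo_tool --pt "0.01 0 0.002 0 0 0 0" --pt "0.01 0 0 0 0 0 0" --pt "0.007 0 0 0 0 0 0" --pt "0 0 0 0 0 0 0"

```text
clock: 16.75
position: [503.7, -211.7, 53.0]
ee_rot: [-0.707, 0.707, 0.003, -0.003]
contact_force: [-11.2, 2.0, 15.8]
gripper_width: 14.7
grasp_force: 62.2
```

>>> servo_tool --pt "0 0 0.006 0 0 0 0" --pt "0 0 0.004 0 0 0 0" --pt "0 0 0 0 0 0 0"

```text
clock: 17.12
position: [508.2, -211.4, 54.0]
ee_rot: [-0.707, 0.707, 0.0, 0.0]
contact_force: [0.3, 0.9, -3.5]
gripper_width: 15.2
grasp_force: 59.4
```

>>> servo_tool --pt "0.009 -0.015 0 0 0 0 0" --pt "0 -0.015 0 0 0 0 0" --pt "0 0 0 0 0 0 0"

```text
clock: 17.5
position: [510.7, -220.8, 54.2]
ee_rot: [-0.707, 0.708, 0.0, -0.0]
contact_force: [1.1, 0.1, -4.2]
gripper_width: 15.1
grasp_force: 59.4
```

>>> servo_tool --pt "0.004 0 0 0 0 0 0" --pt "0.004 0 0 0 0 0 0" --pt "0 0 0 0 0 0 0"

```text
clock: 17.88
position: [512.6, -220.3, 54.3]
ee_rot: [-0.707, 0.707, 0.0, -0.0]
contact_force: [-1.7, 0.1, -3.0]
gripper_width: 15.0
grasp_force: 59.4
```

>>> servo_tool --pt "0 -0.005 0 0 0 0 0" --pt "0 -0.005 0 0 0 0 0" --pt "0 0 0 0 0 0 0"

```text
clock: 18.25
position: [512.7, -223.2, 54.4]
ee_rot: [-0.707, 0.707, 0.0, -0.0]
contact_force: [-2.1, 3.1, -3.0]
gripper_width: 14.7
grasp_force: 59.5
```

>>> servo_tool --pt "-0.002 0.002 0 0 0 0 0" --pt "0 0 -0.004 0 0 0 0" --pt "0 0 -0.004 0 0 0 0" --pt "0 0 0 0 0 0 0"

```text
clock: 18.75
position: [512.5, -222.7, 52.6]
ee_rot: [-0.707, 0.707, -0.0, 0.0]
contact_force: [-3.2, 4.7, 2.6]
gripper_width: 15.1
grasp_force: 60.2
```

>>> servo_tool --pt "0.004 -0.001 0 0 0 0 0" --pt "0.003 -0.001 0 0 0 0 0" --pt "0 0 0 0 0 0 0" --pt "0 0 0 0 0 0 0"

```text
clock: 19.25
position: [512.9, -222.8, 52.8]
ee_rot: [-0.707, 0.707, 0.001, -0.001]
contact_force: [-6.4, 6.5, 5.9]
gripper_width: 14.6
grasp_force: 60.8
```

>>> servo_tool --pt "0.003 -0.002 0 0 0 0 0" --pt "0.002 0 0 0 0 0 0" --pt "0 0 0 0 0 0 0" --pt "0 0 0 0 0 0 0"

```text
clock: 19.75
position: [513.1, -223.1, 52.8]
ee_rot: [-0.707, 0.707, 0.003, -0.002]
contact_force: [-8.7, 8.0, 10.8]
gripper_width: 14.8
grasp_force: 61.3
```

```bash
python3 - <<'E'
from h import *
s,d,P=wrist(); st(s)
d2=vision.get_image("scene")
cv2.imwrite("pics/w8.png",np.hstack([cv2.resize(d["image"][40:280,210:390,::-1],(375,500),interpolation=2),cv2.resize(d2["image"][185:285,395:480,::-1],(425,500),interpolation=2)]))
def box(S,n): 
    if len(S)>5: print(n,len(S),S.min(0).round(0),S.max(0).round(0),[np.round(x,1) for x in cv2.minAreaRect(S[:,:2].astype(np.float32))])
Q=P.reshape(-1,3)
C=Q[(Q[:,2]>50)&(Q[:,2]<94)&(abs(Q[:,0]-540)<24)&(Q[:,1]<-250)&(Q[:,1]>-300)]; box(C,"clip")
C=Q[(Q[:,2]>20)&(Q[:,2]<32)&(abs(Q[:,0]-512)<30)&(Q[:,1]<-180)&(Q[:,1]>-262)]; box(C,"foot")
E
```

```text
t 19.75 pos [ 513.1 -223.1   52.8] yawy (np.float64(179.94790797267603), array([-0.006 ,  0.0016, -1.    ])) w 14.8 gf 61.3 F [-8.7  8.  10.8] T [ 2.42  2.64 -0.05]
clip 5367 [ 516. -286.   50.] [ 562. -250.   91.] [array([ 538.9, -268.2]), array([36.2, 45.8]), np.float64(89.7)]
foot 2224 [ 487. -255.   20.] [ 535. -203.   32.] [array([ 511.5, -229. ]), array([48.1, 51.2]), np.float64(0.2)]
```

View pics/w8.png

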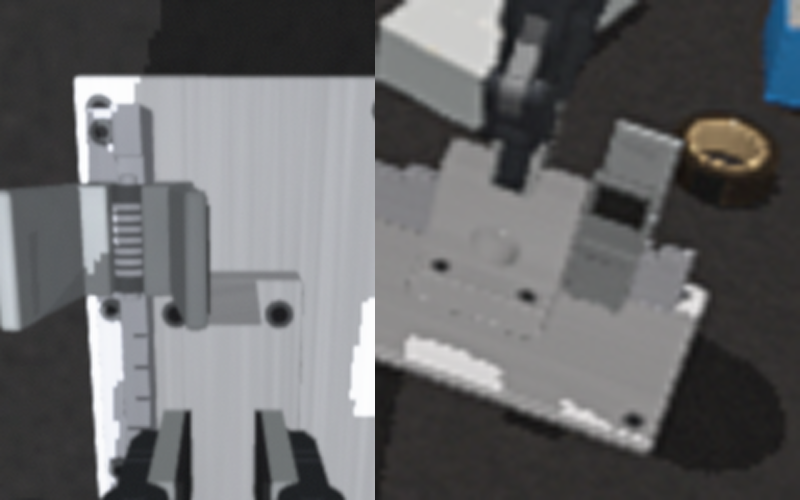

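The bracket sits against the fence and the clip's left end (foot edges y −255, x 535). I'll ease the downward load a little so that the push goes into the two stops.

>>> servo_tool --pt "0 0 0.003 0 0 0 0" --pt "0 0 0 0 0 0 0" --pt "0 0 0 0 0 0 0" --pt "0 0 0 0 0 0 0"

```text
clock: 20.35
position: [513.2, -223.1, 53.0]
ee_rot: [-0.707, 0.708, 0.003, -0.001]
contact_force: [-8.1, 6.4, 5.6]
gripper_width: 15.3
grasp_force: 60.6
```

```bash
python3 -c "
from h import *
st(arm.read_state()); print(arm.job_done())"
```

```text
t 20.35 pos [ 513.2 -223.1   53. ] yawy (np.float64(179.933884977028), array([-0.0059,  0.0017, -1.    ])) w 15.3 gf 60.6 F [-8.1  6.4  5.6] T [ 2.11  2.23 -0.07]
the job is handed in; nothing more can be done
None
```

I handed the job in at 20.4 s: the clip is home in the right-hand notch, and the bracket is gripped flat on the plate, with contact forces of about 8 N on the fence side and 6 N on the clip side. The first try at fitting the clip caught the fence top at about 25 N, and I re-aligned and seated it on the second.

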